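# Load the label unwinder: spacer, roll and bayonet hub onto the leaning spindle

### The job

Load the label unwinder: thread the grey spacer ring down the leaning spindle until it sits on the round pressure plate, then the label roll down onto the spacer, then the blue locking hub. Line the hub's keyways up with the brass cross-pin, push it down against the spring and turn it clockwise (seen from the spindle's free end) until the pin drops into its seats, so that the hub stays locked when you let go. Leave the pot, the filled tin and the date stamp where they stand.

Things in the scene. Friction and masses are not known exactly. Their poses are not given: they have to be found in the camera images.
- unwinder: Fixed label unwinder: grey base 165 x 125 mm, bearing housing, bare steel spindle leaning 30 degrees from vertical towards the unwinder's own -x (about towards the robot). A black guide roller, 18 mm thick, stands parallel to the spindle 122 mm off on the +y side, up to 70 mm above the pressure plate. Origin: centre of the base's underside, z up.
- spindle_base (a point): Point on the spindle's axis, turning with the spindle, level with the unpressed pressure plate's face. z runs along the spindle to its free end, x along the cross-pin. The spindle can turn about z, held by a brake (0.6 N m). Along z: 32 mm thick up to z = 42 mm, taper to 54 mm, then a neck 20 mm thick to the tip at 78 mm.
- spindle_pin (a point): Middle of the brass cross-pin through the spindle's neck, 70 mm from spindle_base along the axis; the pin is 6 mm thick and 31 mm long and lies along x. Axes as spindle_base.
- spacer: Loose plain grey plastic ring with a thin black line round it: 56 mm outside, bore 35 mm, 36 mm high. Origin: centre of its underside, z along its axis.
- roll: Loose part-used roll of blank white labels on a cardboard core: 64 mm outside, bore 35 mm, 20 mm high, standing on its end. Origin: centre of its underside, z along its axis.
- hub: Loose blue locking hub, bore 23 mm, on its flange (80 mm across, 5 mm thick). Boss 48 mm across up to z = 22 mm with two flat grip lugs at +y and -y (22 mm wide, 58 mm over both, z = 5 to 22 mm): grip there. Two keyways, 33 mm across, about 10 mm wide, run through along its x axis (white marks on the flange): the pin passes only there, to about 10 degrees. Origin: centre of its underside.
- hub_top (a point): Centre of the hub's top, 22 mm above its origin, axes as the hub's. Inside, next to each keyway, is a hump (top 5 mm below here), then a seat 3 mm deeper, its middle 60 degrees from the keyway, then a stop. Its underside meets the roll 56 mm above spindle_base, its humps clear the pin at 50 mm or lower, it is locked at 53 mm; off the keyways the pin stops it at 67 mm.
- pressure_plate (a joint): How far the round aluminium pressure plate (92 mm across, round the spindle's foot) is pressed down along the spindle: 0 to 0.008 m. A spring holds it up with 5 N at 0 and 12 N at 0.008; 0.003 with everything locked.
- pot_red: White pot with a red lid, 64 mm across, 68 mm high; leave alone. Origin: centre of its underside.
- tin_seeds: Gold tin filled with seeds, 104 mm across, 54 mm high; leave alone. Origin: centre of its underside.
- stamp: Date stamp, red on grey, 34 x 52 x 70 mm; leave alone. Origin: centre of its underside.
Not all that is in view belongs to the job. What is shaped like the spacer but turquoise is not meant.

How it is judged:
By the outcome, as a careful person would: the job done as asked, in the order asked, and still so for the second after the job is handed in, with the robot touching nothing.
It also fails if it takes over 72 s, if anything falls off the work surface, if the arm or the gripper's body presses on something with over 40 N, if the wrist force passes 120 N, or if a joint passes its speed limit or range.

### The arm

A 7-joint arm with a two-finger parallel gripper is mounted at the origin on a cart in front of the work surface, level with it; the furniture and walls round the work are solid. World frame = base frame: x ahead of the robot, y to its left, z up, the work surface at z = 0. Lengths are in mm, angles in rad, forces in N, time in s.
With the tool pointing down it reaches from about 425 to 875 mm from the base axis. Payload 4.7 kg.
Tool frame: the origin (TCP) lies at the very end of the fingers, on their centre line; the grasp point (between the pads) lies 19 mm behind it (ctrl.grip_depth is the z of the grasp point in the tool frame, in mm); z points along the fingers, y is the line along which they close (so a half turn about z gives the same grasp; the last joint's range is limited). The gripper opens to 85 mm and grips with 20 to 120 N. Pads are 22 mm wide; open, the fingers measure 114 mm over their backs; the gripper's body (76 mm by 85 mm) begins 54 mm behind the grasp point. The pads swing forward as they close: fully open they stand 13 mm farther back than shut.
Start: joints at [0.014, 0.321, -0.07, 1.45, 0.023, 1.371, -0.057], TCP at [650.019, -0.025, 231.349] pointing down, gripper open.
Joint ranges: [-2.86, 2.86], [-0.3, 2.09], [-1.38, 1.24], [0.06, 2.45], [-1.56, 4.7], [0.09, 2.05], [-2.69, 2.69]. Speed limits (rad/s): [2.57, 2.57, 3.14, 3.14, 3.14, 3.14, 3.14].

### API

Orientations are given as a 3x3 rotation matrix whose columns are the frame's x, y, z axes.
In Python, from workcell import ctrl, vision gives the robot as it stands.
- The arm moves only by the tool jog_arm, never from a script. Its argument "commands" is one flat list of numbers, 5 for each row, row after row: the closure, from 0 (fully open) to 1 (shut), then the shift along the tool's x, y, z in m, then the turn about the tool's z in degrees. In form: [claw, tx, ty, tz, roll, claw, tx, ty, tz, roll, ...]. A call has 1 to 8 rows; each row is the pose to reach, as a shift and turn from the pose commanded when the call began, along the tool's axes at that moment; what a row does not reach only later rows make up. A row lasts 1/8 s, in which the tool goes at most 62.5 mm and 10.7 degrees, less where a joint would pass 70% of its speed; a pose out of reach is approached as far as the arm can. A call with a gripper value outside its range is refused whole. The fingers move at their own pace and stop on an object; the grip force is fixed at half the most. Time passes only in rows, so rows that repeat a pose let the fingers close. It gives the time, the measured TCP pose, the force, the opening and the grip force at its end, in the units of the state.
- ctrl.read_state(): the state, without advancing time (a new reading comes with each control period).
- vision.grab_frame(name): name is "scene" or "side" or "wrist"; returns a dict with "image" (384x512x3 uint8, blue, green, red), "fx", "fy", "cx", "cy" (pixels), "distortion" ([k1, k2, p1, p2, k3] as OpenCV has them; the pictures are not rectified), "position" and "orientation" of the camera in the world. Camera axes: x right, y down, z forward; pixel columns grow to the right and rows downward; lengths in mm; the calibration is good to about 2 mm. A picture is of the moment at which its call begins. There is no depth.
- ctrl.sign_off(): hands the job in; it is judged then, once.
The state is a dict: "time": time; "q": joint angles; "dq": joint speeds; "joint_efforts": joint torques, N m; "tool_pos": TCP position; "tool_rot": TCP orientation; "contact_force": force on the tool from outside, world axes, zero at the start; "wrist_torque": the same for the moment, N m; "gripper_width": opening from 0.0 (shut) to 1.0 (fully open); "grip_force": force on a finger pad.
Only numpy, scipy, OpenCV 4.12 (cv2) and the standard library are available. Lean on these libraries where they do the work, as an engineer would, in place of code of your own. Each camera call takes 0.05 s, during which the arm holds its last target. There are 200 camera calls.

## Working session

There is one attempt and no reset: what is moved stays moved. The work goes in short steps, Python scripts to look and compute and a tool call to move; the robot and the scene stay as the last step left them, time stands still between calls to the robot, and variables do not carry over. Pictures are saved under pics/ and viewed, at most 10 in all, crops included, and the job is handed in when it is done.

Besides the shell and the picture viewer there is one more tool, called by a JSON object that holds its "name" and its "arguments", one argument or row to a line. jog_arm: Moves the arm, as the interface text tells. Its arguments: {"type":"object","properties":{"commands":{"type":"array"}},"required":["commands"]}

```bash
ls; mkdir -p pics; cat > h.py <<'E'
import numpy as np, cv2, json
from workcell import ctrl, vision
def grab(n,save=None):
    f=vision.grab_frame(n)
    if save: cv2.imwrite('pics/'+save+'.png',f['image'])
    return f
def K(f): return np.array([[f['fx'],0,f['cx']],[0,f['fy'],f['cy']],[0,0,1.]])
def ray(f,uv):
    u=cv2.undistortPoints(np.array(uv,float).reshape(-1,1,2),K(f),np.array(f['distortion'],float)).reshape(-1,2)
    d=np.c_[u,np.ones(len(u))]@np.array(f['orientation']).T
    return np.array(f['position'],float),d/np.linalg.norm(d,axis=1,keepdims=True)
def onz(f,uv,z):
    o,d=ray(f,uv); return o+d*((z-o[2])/d[:,2])[:,None]
def proj(f,P):
    R=np.array(f['orientation']);P=np.array(P,float).reshape(-1,3)
    c=(P-np.array(f['position']))@R
    return cv2.projectPoints(c,np.zeros(3),np.zeros(3),K(f),np.array(f['distortion'],float))[0].reshape(-1,2)
def tri(fs,uvs):
    A=np.zeros((3,3));b=np.zeros(3)
    for f,uv in zip(fs,uvs):
        o,d=ray(f,uv);M=np.eye(3)-np.outer(d[0],d[0]);A+=M;b+=M@o
    return np.linalg.solve(A,b)
E
python3 - <<'E'
from h import *
import pickle
F={n:grab(n,n+'0') for n in('scene','side','wrist')}
pickle.dump(F,open('f0.pkl','wb'))
for n in F: print(n,F[n]['position'],np.round(F[n]['orientation'],3).tolist(),F[n]['fx'])
a=[F[n]['image'] for n in('scene','side')]
cv2.imwrite('pics/a.png',np.vstack(a)[:, :])
s=ctrl.read_state();print(s['tool_rot'],ctrl.grip_depth)
E
```

```text
pics
scene [-372.68325891 -774.46692537  720.30432758] [[0.604, -0.351, 0.715], [-0.797, -0.244, 0.553], [-0.02, -0.904, -0.427]] 492.72664833712366
side [ 553.78850179 1083.37765132  641.70370225] [[-1.0, 0.002, 0.031], [-0.027, 0.429, -0.903], [-0.015, -0.903, -0.429]] 369.44703088838645
wrist [649.69830967  81.32169802 373.33738739] [[1.0, 0.0, -0.002], [-0.001, -0.949, -0.315], [-0.002, 0.315, -0.949]] 324.49687580794745
[[-7.70429763e-06  9.99998855e-01 -1.51356019e-03]
 [ 9.99999995e-01  7.55760914e-06 -9.69218929e-05]
 [-9.69103430e-05 -1.51356093e-03 -9.99998850e-01]] -18.700000000000003
```

View pics/scene0.png

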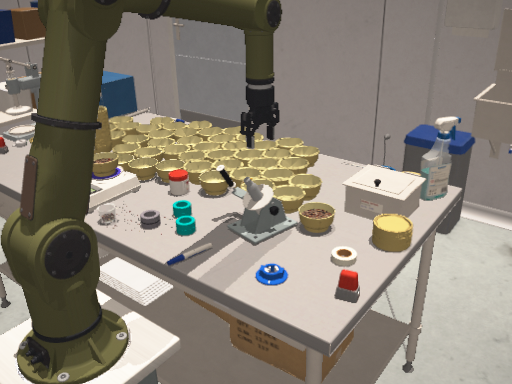

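View pics/side0.png

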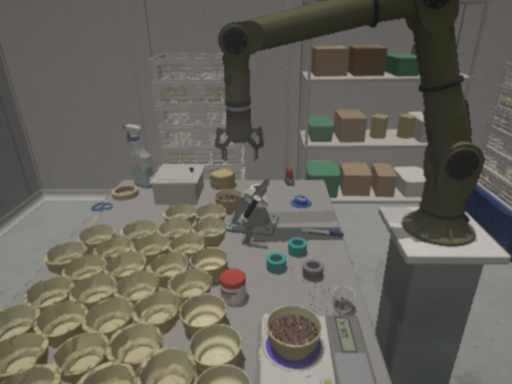

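The scene view shows the spacer at (150,216), the hub at (271,273), the roll at (344,256) and the unwinder at (262,215). The turquoise decoys are at (182,209) and (186,226). In the side view the spacer is at (313,270), the hub at (301,202) and the spindle at about (258,198).

```bash
python3 - <<'E'
from h import *
import pickle
F=pickle.load(open('f0.pkl','rb'))
s,d=F['scene'],F['side']
for n,uv,z,f in(('spacer',(150,214),36,s),('spacer',(313,265),36,d),('hub',(271,272),5,s),('hub',(301,202),5,d),('roll',(344,253),20,s)):
    print(n,onz(f,[uv],z).round(0))
print('spindle',tri([s,d],[(262,215),(250,210)]).round())
c=lambda im,x,y,w,h,k:cv2.resize(im[y:y+h,x:x+w],None,fx=k,fy=k,interpolation=cv2.INTER_CUBIC)
A=c(s['image'],210,150,100,100,4);B=c(d['image'],215,165,100,100,4)
cv2.imwrite('pics/m.png',np.hstack([A,B]))
E
```

```text
spacer [[438. 252.  36.]]
spacer [[440. 258.  36.]]
hub [[ 445. -180.    5.]]
hub [[ 439. -184.    5.]]
roll [[ 604. -296.   20.]]
spindle [620. -29.  47.]
```

View pics/m.png

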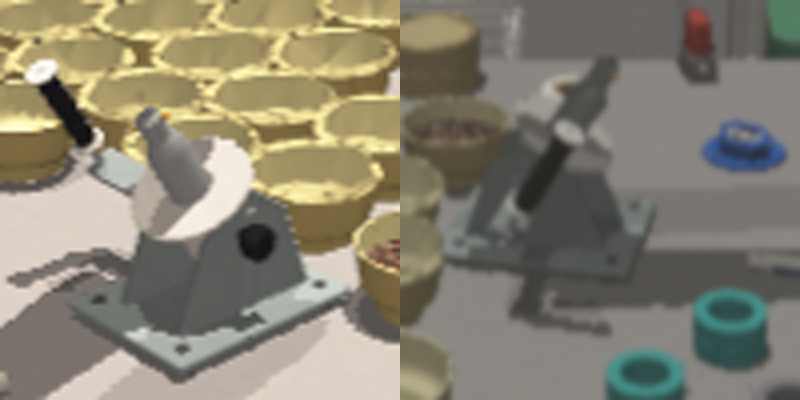

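View pics/wrist0.png

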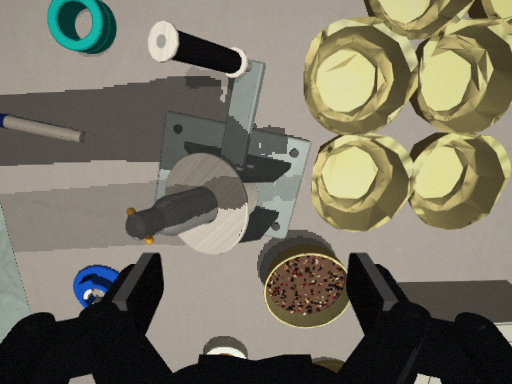

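The wrist view shows the spindle tip at about (134,224), the brass pin ends at (131,211) and (149,240), and the plate centre at about (207,203). The base's far edge runs from (166,111) to (310,138). The jogs keep the tool vertical, so the parts have to pivot in the pads or drop down the 30° spindle.

```bash
python3 - <<'E'
from h import *
import pickle
from scipy.optimize import least_squares
F=pickle.load(open('f0.pkl','rb'))
s,d,w=F['scene'],F['side'],F['wrist']
P=onz(w,[(166,111),(310,138)],8);v=P[1]-P[0];print('edge',P.round(),np.linalg.norm(v),np.degrees(np.arctan2(v[1],v[0])))
im=w['image'].astype(int);b,g,r=im[...,0],im[...,1],im[...,2]
m=((r-b>60)&(r-g>25)).astype(np.uint8);m[:, 180:]=0;m[:200]=0
n,l,st,c=cv2.connectedComponentsWithStats(m)
print([(st[i,4],c[i].round(1)) for i in range(1,n) if st[i,4]>3])
# plate ellipse in wrist: bright pixels
for f,uvs,nm in((s,(247,179),'s'),(d,(266.8,180.5),'d')):pass
tip=tri([s,d],[(247.5,179),(266.8,180.5)]);print('tip tri s,d',tip.round(1),'in wrist',proj(w,tip))
tip=tri([s,d,w],[(247.5,179),(266.8,180.5),(133,226)]);print('tip3',tip.round(1),[proj(f,tip).round(1) for f in(s,d,w)])
yaw=np.arctan2(v[1],v[0])
a=np.array([-np.sin(np.pi/6)*np.cos(yaw),-np.sin(np.pi/6)*np.sin(yaw),np.cos(np.pi/6)])
B=tip-78*a;print('B',B.round(1),'a',a.round(3),proj(w,B),proj(s,B),proj(d,B))
# grey spacer: local crop contours
for f,c0,nm in((s,(150,216),'s'),(d,(313,270),'d')):
    I=f['image'].astype(int);x,y=c0;sub=I[y-14:y+14,x-16:x+16]
    bg=np.median(I[y-25:y+25,x-30:x+30].reshape(-1,3),0);mm=(np.abs(sub-bg).sum(2)>70).astype(np.uint8)
    n,l,st,c=cv2.connectedComponentsWithStats(mm);i=1+np.argmax(st[1:,4]);print('spacer',nm,st[i],c[i]+[x-16,y-14])
    print('\n'.join(''.join('#' if q else '.' for q in row) for row in mm))
I=s['image'];
for f,nm,box in((s,'s',(240,255,310,290)),(d,'d',(285,190,320,212))):
    hsv=cv2.cvtColor(f['image'],cv2.COLOR_BGR2HSV);mm=cv2.inRange(hsv,(100,120,40),(130,255,255));k=np.zeros_like(mm);k[box[1]:box[3],box[0]:box[2]]=1;mm=mm*k
    pts=cv2.findNonZero(mm);print('hub',cv2.boundingRect(pts))
E
```

```text
edge [[551.  54.   8.]
 [711.  24.   8.]] 163.25165011550894 -10.6488910114677
[(np.int32(37), array([129.8, 211. ])), (np.int32(53), array([148.2, 240.2]))]
tip tri s,d [567.5 -14.5 168.8] in wrist [[137.50422574 229.33500733]]
tip3 [566.5 -13.2 169.1] [array([[246.7, 179.2]]), array([[266.9, 180.3]]), array([[135.8, 227.8]])]
B [604.9 -20.4 101.5] a [-0.491  0.092  0.866] [[205.21703273 203.58219821]] [[257.87731081 197.02279543]] [[255.52516364 198.17517899]]
spacer s [  3   8  24  20 370] [149.54054054 219.67837838]
................................
................................
................................
................................
................................
................................
................................
................................
..............#######...........
...........#############........
.........#################......
........##################......
......####################......
...#..####################......
#.....####################......
......#####################...##
....#.#####################.....
....#.#######
[... 677 characters left out ...]
.....##############.........
.........##############.........
......#..##############.........
.....###..#############..#......
.....####..###########..###.....
.....#######.########..####.....
.....######################.....
.....######################.....
.....######################.....
.....#####################......
.....######################.....
.....######################.....
......#####################.....
......#####################.....
.......####################.....
........###################.....
..........################......
............#############.......
.................####...........
..................#.............
hub (256, 264, 32, 21)
hub (291, 199, 20, 8)
```

{"name": "jog_arm", "arguments": {
  "commands": [0,0.032,-0.026,0,-10,0,0.064,-0.052,0,-20,0,0.096,-0.078,0,-30,0,0.128,-0.105,0,-40,0,0.16,-0.131,0,-50,0,0.192,-0.157,0,-60,0,0.224,-0.184,0.03,-70,0,0.256,-0.21,0.07,-79.5]
}}

```text
time: 1.15
tool_pos: [439.8, 257.3, 161.5]
tool_rot: [[-0.984, 0.177, 0.003], [0.177, 0.984, 0.001], [-0.003, 0.002, -1.0]]
contact_force: [1.3, 0.2, -0.5]
gripper_width: 0.995
grip_force: 0.0
```

```bash
python3 - <<'E'
from h import *
import pickle
from scipy.optimize import minimize_scalar
F=pickle.load(open('f0.pkl','rb'));w0=F['wrist'];s,d=F['scene'],F['side']
B=np.array([604.9,-20.4,101.5]);a=np.array([-.491,.092,.866]);Y=np.array([.185,.983,0]);X=np.cross(Y,a)
obs=np.array([[129.8,211],[148.2,240.2]])
for t in range(0,180,10):
    t=np.radians(t);e=np.cos(t)*X+np.sin(t)*Y;M=B+70*a
    p=proj(w0,[M+14*e,M-14*e]);print(int(np.degrees(t)+.5),p.round(0).tolist())
print('spacer',onz(s,[(149.5,219.7)],18).round(),onz(d,[(312.8,271.9)],18).round())
print('turq',onz(s,[(182,209),(186,226)],18).round())
st=ctrl.read_state();print(st['tool_pos'],np.round(st['tool_rot'],3),st['q'])
f=grab('wrist','w1');print(f['position'])
print('pred px',proj(f,[[439,255,36],[439,255,0]]))
E
```

```text
0 [[159.0, 232.0], [132.0, 218.0]]
10 [[159.0, 229.0], [132.0, 221.0]]
20 [[159.0, 225.0], [132.0, 224.0]]
30 [[158.0, 222.0], [133.0, 227.0]]
40 [[157.0, 219.0], [134.0, 230.0]]
50 [[155.0, 215.0], [135.0, 233.0]]
60 [[153.0, 213.0], [137.0, 236.0]]
70 [[151.0, 210.0], [139.0, 238.0]]
80 [[149.0, 208.0], [141.0, 240.0]]
90 [[146.0, 207.0], [143.0, 242.0]]
100 [[144.0, 206.0], [146.0, 243.0]]
110 [[141.0, 206.0], [148.0, 243.0]]
120 [[139.0, 206.0], [150.0, 243.0]]
130 [[137.0, 207.0], [152.0, 243.0]]
140 [[135.0, 208.0], [154.0, 241.0]]
150 [[134.0, 210.0], [156.0, 240.0]]
160 [[133.0, 212.0], [157.0, 238.0]]
170 [[132.0, 215.0], [158.0, 235.0]]
spacer [[435. 253.  18.]] [[441. 265.  18.]]
turq [[539. 222.  18.]
 [471. 139.  18.]]
[439.80286307 257.2866314  161.49445689] [[-0.984  0.177  0.003]
 [ 0.177  0.984  0.001]
 [-0.003  0.002 -1.   ]] [-0.19615491  0.08891005 -0.4034473   1.87626697  0.03848017  1.1807134
  0.78019743]
[359.57932794 271.81290738 304.28754357]
pred px [[251.07818849 181.95607958]
 [251.37908216 171.1960004 ]]
```

View pics/w1.png

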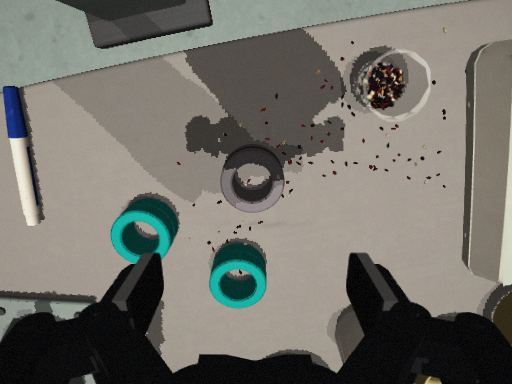

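The spacer's top centre is at about (252,181), within a pixel or two of the prediction for (439,255). Next I descend and grip it.

{"name": "jog_arm", "arguments": {
  "commands": [0,0,-0.002,0.05,0,0,0,-0.002,0.1,0,0,0,-0.002,0.14,0,0,0,-0.002,0.153,0,0,0,-0.002,0.153,0,1,0,-0.002,0.153,0,1,0,-0.002,0.153,0,1,0,-0.002,0.153,0]
}}

```text
time: 2.2
tool_pos: [441.2, 254.8, 10.5]
tool_rot: [[-0.983, 0.182, 0.004], [0.182, 0.983, 0.001], [-0.003, 0.002, -1.0]]
contact_force: [-0.8, -0.5, 5.6]
gripper_width: 0.629
grip_force: 63.4
```

{"name": "jog_arm", "arguments": {
  "commands": [1,0,0,0,0,1,0,0,0,0,1,0,0,-0.06,0,1,0,0,-0.12,0,1,0,0,-0.18,0,1,0,0,-0.2,0]
}}

```text
time: 2.95
tool_pos: [441.6, 255.3, 214.0]
tool_rot: [[-0.983, 0.182, 0.008], [0.182, 0.983, 0.003], [-0.008, 0.005, -1.0]]
contact_force: [0.3, 0.7, -1.2]
gripper_width: 0.627
grip_force: 63.7
```

{"name": "jog_arm", "arguments": {
  "commands": [1,-0.023,-0.024,-0.041,0,1,-0.062,-0.065,-0.041,0,1,-0.101,-0.106,-0.041,0,1,-0.14,-0.147,-0.041,0,1,-0.179,-0.188,-0.041,0,1,-0.215,-0.226,-0.041,0,1,-0.231,-0.241,-0.041,0,1,-0.231,-0.241,-0.041,0]
}}

```text
time: 3.95
tool_pos: [623.2, -26.4, 249.5]
tool_rot: [[-0.983, 0.185, 0.0], [0.185, 0.983, 0.0], [-0.0, 0.0, -1.0]]
contact_force: [-0.4, 0.1, -0.9]
gripper_width: 0.63
grip_force: 63.6
```

```bash
python3 - <<'E'
from h import *
import pickle
f=grab('wrist','w2');s=grab('scene','s2');pickle.dump((f,s),open('f2.pkl','wb'))
st=ctrl.read_state();print(st['tool_pos'],f['position'])
B=np.array([604.9,-20.4,101.5]);a=np.array([-.491,.092,.866])
print(proj(f,[B,B+70*a,B+78*a]))
im=f['image'].astype(int);b,g,r=im[...,0],im[...,1],im[...,2]
m=((r-b>60)&(r-g>25)).astype(np.uint8)
n,l,st,c=cv2.connectedComponentsWithStats(m)
print([(st[i,4],c[i].round(1)) for i in range(1,n) if st[i,4]>10])
E
```

```text
[622.41334363 -22.83432524 249.75531865] [543.45223122 -11.04438946 392.53679714]
[[256.79315064 155.57626864]
 [257.44597714 124.77456861]
 [257.54602983 120.04653431]]
[(np.int32(38), array([269.3, 107.5])), (np.int32(65), array([248.8, 135.1])), (np.int32(221), array([ 38., 184.])), (np.int32(18), array([150.4, 219.2])), (np.int32(11), array([172.2, 217.2])), (np.int32(21), array([182.5, 224.4])), (np.int32(13), array([162.9, 227.7])), (np.int32(22), array([189.6, 230.6])), (np.int32(19), array([177.5, 239.2])), (np.int32(17), array([146.2, 243.6])), (np.int32(14), array([167.3, 244.9])), (np.int32(18), array([139.2, 247.1])), (np.int32(16), array([150.9, 250.4])), (np.int32(11), array([161.9, 254.7])), (np.int32(13), array([152.8, 268.3])), (np.int32(2216), array([ 25.1, 309.1])), (np.int32(87), array([ 17.9, 338.1]))]
```

View pics/w2.png

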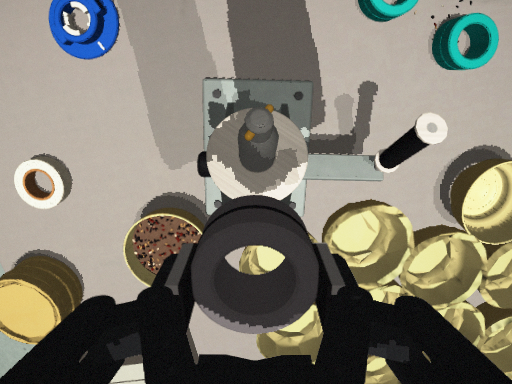

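The wrist view shows the spacer held, and the base is square to the image, so the yaw is right. The pin ends are at (269,107) and (249,135), the hub at about (80,22) with its white marks, the roll at (42,183) and the roller top at (431,128).

```bash
python3 - <<'E'
from h import *
import pickle
F=pickle.load(open('f0.pkl','rb'));w0=F['wrist'];f,s=pickle.load(open('f2.pkl','rb'))
M=tri([w0,f],[(139,225.6),(259,121.3)]);print('pin mid',M.round(1))
P=tri([w0,f],[(129.8,211),(269.3,107.5)]),tri([w0,f],[(148.2,240.2),(248.8,135.1)])
print(P)
o,a=P,0
st=ctrl.read_state();print(st['tool_pos'])
hsv=cv2.cvtColor(f['image'],cv2.COLOR_BGR2HSV)
m=cv2.inRange(hsv,(100,120,40),(130,255,255));m[80:]=0;m[:,150:]=0
c=max(cv2.findContours(m,0,2)[0],key=cv2.contourArea);h=cv2.convexHull(c);e=cv2.fitEllipse(h);print('hub',e,onz(f,[e[0]],5))
# white marks near hub
I=f['image'].astype(int);x0=max(int(e[0][0])-40,0);x1=x0+80
hm=np.zeros_like(m);cv2.fillPoly(hm,[h],255)
wm=((I.min(2)>130)&(hm>0)).astype(np.uint8);n,l,q,cc=cv2.connectedComponentsWithStats(wm)
print([(q[i,4],cc[i].round(1),onz(f,[cc[i]],5).round(1)) for i in range(1,n) if q[i,4]>3])
print('roll',onz(f,[(41,182)],20))
cv2.imwrite('pics/hub.png',cv2.resize(f['image'][0:220,0:150],None,fx=3.4,fy=2.7))
E
```

```text
pin mid [567.9 -12.5 166.7]
(array([560.49519202,  -3.74491544, 161.1861672 ]), array([575.22902528, -21.0151045 , 172.12066369]))
[622.41334363 -22.83432524 249.75531865]
hub ((83.54371643066406, 20.45806884765625), (68.29102325439453, 77.53954315185547), 157.44615173339844) [[ 438.9818771  -183.58892764    5.        ]]
[(np.int32(338), array([80.8, 15. ]), array([[ 432.9, -184.9,    5. ]])), (np.int32(148), array([69.1, 26. ]), array([[ 440.8, -201.7,    5. ]])), (np.int32(24), array([100.8,  45.4]), array([[ 468.2, -172.2,    5. ]]))]
roll [[ 604.08071571 -290.15209253   20.        ]]
```

{"name": "jog_arm", "arguments": {
  "commands": [1,0.027,0,0,0,1,0.053,0.001,0.02,0,1,0.055,0.001,0.04,0,1,0.055,0.001,0.06,0,1,0.055,0.001,0.07,0,1,0.055,0.001,0.076,0,1,0.055,0.001,0.08,0]
}}

```text
time: 4.92
tool_pos: [569.2, -13.5, 169.7]
tool_rot: [[-0.983, 0.181, 0.001], [0.181, 0.983, 0.0], [-0.001, 0.0, -1.0]]
contact_force: [0.5, 0.2, -1.6]
gripper_width: 0.627
grip_force: 63.6
```

{"name": "jog_arm", "arguments": {
  "commands": [1,0,0,0.004,0,1,0,0,0.007,0,1,0,0,0.01,0,1,0,0,0.01,0]
}}

```text
time: 5.42
tool_pos: [572.1, -14.1, 162.4]
tool_rot: [[-0.983, 0.182, 0.008], [0.182, 0.983, -0.0], [-0.008, 0.001, -1.0]]
contact_force: [1.3, -0.4, 6.9]
gripper_width: 0.627
grip_force: 64.5
```

{"name": "jog_arm", "arguments": {
  "commands": [0,0,0,0,0,0,0,0,0,0,0,0,0,0,0,0,0,0,0,0]
}}

```text
time: 5.92
tool_pos: [568.7, -14.1, 159.0]
tool_rot: [[-0.983, 0.182, -0.001], [0.182, 0.983, 0.0], [0.001, -0.0, -1.0]]
contact_force: [-0.6, 0.4, -0.4]
gripper_width: 0.998
grip_force: 0.0
```

```bash
python3 - <<'E'
from h import *
s=grab('scene');d=grab('side');w=grab('wrist')
c=lambda im,x,y,ww,h,k:cv2.resize(im[y:y+h,x:x+ww],None,fx=k,fy=k,interpolation=cv2.INTER_CUBIC)
cv2.imwrite('pics/r1.png',np.hstack([c(s['image'],210,140,80,100,3),c(d['image'],215,140,80,100,3),c(w['image'],106,84,300,300,1)]))
print(ctrl.read_state()['tool_pos'])
E
```

```text
[568.85139212 -14.05788638 159.16619495]
```

View pics/r1.png

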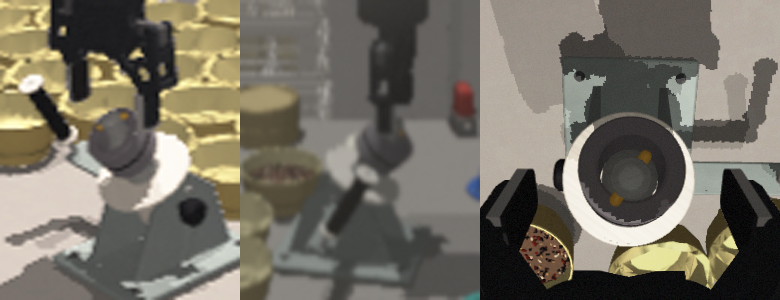

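The scene crop shows the ring threaded over the pin at about (112,122). In the wrist crop it is concentric with the spindle, about 111 px across. I'll compare that width with the value for a seated ring.

```bash
cat >> h.py <<'E'
B=np.array([602.3,-18.9,106.1]);a=np.array([-.491,.092,.866]);a/=np.linalg.norm(a);Y=np.array([.1844,.983,0]);Y/=np.linalg.norm(Y);X=np.cross(Y,a)
E
python3 - <<'E'
from h import *
f=grab('wrist');s=grab('scene')
for h in (36,42,48,54,60,66,72):
    C=B+h*a
    print(h,proj(f,[C-28*Y,C+28*Y,C]).round(0).tolist(),proj(s,[C,C-28*Y,C+28*Y]).round(0).tolist())
print(proj(f,[B+78*a,B+46*Y,B-46*Y]).round(),proj(s,[B+78*a]))
E
```

```text
36 [[208.0, 261.0], [305.0, 261.0], [256.0, 261.0]] [[252.0, 188.0], [259.0, 191.0], [245.0, 185.0]]
42 [[206.0, 261.0], [306.0, 261.0], [256.0, 261.0]] [[251.0, 186.0], [258.0, 189.0], [244.0, 183.0]]
48 [[205.0, 261.0], [308.0, 261.0], [256.0, 261.0]] [[250.0, 185.0], [257.0, 188.0], [243.0, 182.0]]
54 [[203.0, 261.0], [310.0, 261.0], [257.0, 261.0]] [[249.0, 183.0], [256.0, 187.0], [242.0, 180.0]]
60 [[201.0, 261.0], [312.0, 261.0], [257.0, 261.0]] [[248.0, 182.0], [255.0, 185.0], [242.0, 179.0]]
66 [[199.0, 261.0], [314.0, 261.0], [257.0, 261.0]] [[247.0, 181.0], [254.0, 184.0], [241.0, 178.0]]
72 [[197.0, 261.0], [316.0, 261.0], [257.0, 261.0]] [[247.0, 179.0], [253.0, 182.0], [240.0, 176.0]]
[[257. 261.]
 [323. 260.]
 [189. 260.]] [[245.62490742 177.81213946]]
```

The width puts the ring top at h≈60, about 24 mm short of seated. I'll grip it again and draw it down along the spindle axis.

{"name": "jog_arm", "arguments": {
  "commands": [0,-0.006,0,0.01,0,0,-0.006,0,0.023,0,0,-0.006,0,0.023,0,1,-0.006,0,0.023,0,1,-0.006,0,0.023,0,1,-0.006,0,0.023,0,1,-0.009,0,0.028,0,1,-0.012,0,0.033,0]
}}

```text
time: 7.18
tool_pos: [581.2, -15.9, 129.9]
tool_rot: [[-0.983, 0.182, 0.001], [0.182, 0.983, 0.0], [-0.001, 0.0, -1.0]]
contact_force: [-9.1, -0.3, 22.9]
gripper_width: 0.635
grip_force: 64.8
```

{"name": "jog_arm", "arguments": {
  "commands": [1,-0.003,0,0.005,0,1,-0.006,0,0.01,0,1,-0.007,0,0.012,0,1,-0.007,0,0.012,0]
}}

```text
time: 7.68
tool_pos: [589.4, -17.5, 118.3]
tool_rot: [[-0.983, 0.182, 0.004], [0.182, 0.983, -0.0], [-0.004, 0.001, -1.0]]
contact_force: [-2.9, -0.8, 16.3]
gripper_width: 0.63
grip_force: 64.0
```

{"name": "jog_arm", "arguments": {
  "commands": [0,0,0,0,0,0,0,0,0,0,0,0,0,0,0,0,0.006,0,-0.025,0,0,0.012,0,-0.04,0,0,0.012,0,-0.04,0]
}}

```text
time: 8.43
tool_pos: [576.5, -15.2, 155.6]
tool_rot: [[-0.983, 0.182, 0.003], [0.182, 0.983, -0.0], [-0.003, 0.0, -1.0]]
contact_force: [0.7, -0.1, 1.0]
gripper_width: 0.998
grip_force: 0.0
```

```bash
python3 - <<'E'
from h import *
f=grab('wrist');s=grab('scene')
print(ctrl.read_state()['tool_pos'])
for h in (36,42,48):
    C=B+h*a
    print(h,proj(f,[C-28*Y,C+28*Y,C]).round(0).tolist(),proj(s,[C]).round(0).tolist())
print(proj(f,[B+78*a,B+46*Y,B-46*Y]).round())
c=lambda im,x,y,ww,h,k:cv2.resize(im[y:y+h,x:x+ww],None,fx=k,fy=k,interpolation=cv2.INTER_CUBIC)
cv2.imwrite('pics/r2.png',np.hstack([c(s['image'],215,150,75,75,4),c(f['image'],156,184,200,200,1.5)]))
E
```

```text
[575.6679675  -15.37538045 153.94871613]
36 [[206.0, 252.0], [306.0, 252.0], [256.0, 252.0]] [[252.0, 188.0]]
42 [[204.0, 252.0], [308.0, 252.0], [256.0, 252.0]] [[251.0, 186.0]]
48 [[203.0, 251.0], [309.0, 251.0], [256.0, 252.0]] [[250.0, 185.0]]
[[256. 250.]
 [324. 253.]
 [187. 252.]]
```

View pics/r2.png

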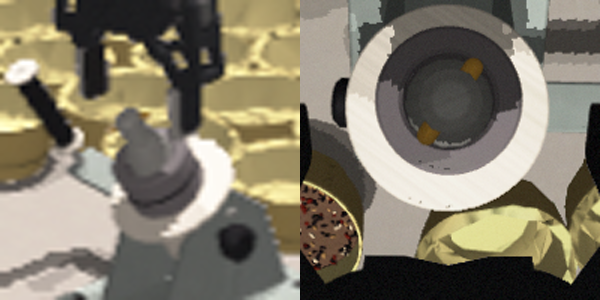

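The wrist crop shows the ring face 98 px wide and concentric, where 100 is expected at h=36. The spacer sits on the plate. Next is the roll.

{"name": "jog_arm", "arguments": {
  "commands": [0,0,0,-0.055,0,0,-0.006,-0.02,-0.07,0,0,-0.02,-0.07,-0.07,0,0,-0.035,-0.12,-0.06,0,0,-0.05,-0.17,-0.04,0,0,-0.064,-0.22,-0.02,0,0,-0.078,-0.267,0,0,0,-0.078,-0.267,0,0]
}}

```text
time: 9.52
tool_pos: [600.3, -297.9, 150.1]
tool_rot: [[-0.982, 0.19, -0.007], [0.19, 0.982, -0.001], [0.006, -0.002, -1.0]]
contact_force: [-0.4, -0.1, 0.1]
gripper_width: 0.999
grip_force: 0.0
```

```bash
python3 - <<'E'
from h import *
f=grab('wrist','w3')
print(ctrl.read_state()['tool_pos'])
for c in((604,-290,20),(604,-296,20)):
  print('expected px',proj(f,[c])[0])
hsv=cv2.cvtColor(f['image'],cv2.COLOR_BGR2HSV)
m=cv2.inRange(hsv,(0,0,225),(180,40,255));m[340:]=0
for c in cv2.findContours(m,0,2)[0]:
    if cv2.contourArea(c)>300: e=cv2.fitEllipse(c);print(cv2.contourArea(c),np.round(e[0],1),np.round(e[1],1),onz(f,[e[0]],20).round(1))
# core bore: brown/dark
g=cv2.cvtColor(f['image'],cv2.COLOR_BGR2GRAY)
cs=cv2.HoughCircles(cv2.GaussianBlur(g,(5,5),0),cv2.HOUGH_GRADIENT,1.2,30,param1=120,param2=30,minRadius=15,maxRadius=60)
if cs is not None:
  for c in cs[0][:6]: print(c.round(1),onz(f,[c[:2]],20).round(1))
E
```

```text
[ 601.91920349 -294.40725857  151.38021866]
expected px [263.99427436 184.46355471]
expected px [257.30010173 185.70419331]
1187.0 [258.7 189.5] [56.3 65. ] [[ 607.7 -295.5   20. ]]
[258.6 186.6  35.4] [[ 605. -295.   20.]]
[427.8 250.2  52.7] [[ 698.8 -147.2   20. ]]
[460.2 269.4  39.5] [[ 727.5 -114.5   20. ]]
[225.  377.4  55.3] [[ 817.2 -373.6   20. ]]
[430.2 281.4  22.1] [[ 734.9 -145.1   20. ]]
[113.4  46.2  38. ] [[ 468.7 -386.1   20. ]]
```

{"name": "jog_arm", "arguments": {
  "commands": [0,-0.002,-0.0026,0.05,0,0,-0.002,-0.0026,0.1,0,0,-0.002,-0.0026,0.14,0,0,-0.002,-0.0026,0.151,0,0,-0.002,-0.0026,0.151,0,1,-0.002,-0.0026,0.151,0,1,-0.002,-0.0026,0.151,0,1,-0.002,-0.0026,0.151,0]
}}

```text
time: 10.58
tool_pos: [607.4, -295.7, 7.0]
tool_rot: [[-0.983, 0.182, 0.005], [0.182, 0.983, -0.002], [-0.005, -0.001, -1.0]]
contact_force: [-1.5, 1.4, 6.7]
gripper_width: 0.717
grip_force: 63.3
```

{"name": "jog_arm", "arguments": {
  "commands": [1,0,0,0,0,1,0,0,-0.06,0,1,0,0,-0.12,0,1,0,0,-0.18,0,1,0,0,-0.21,0,1,0,0,-0.21,0]
}}

```text
time: 11.32
tool_pos: [607.3, -295.9, 218.7]
tool_rot: [[-0.983, 0.182, 0.008], [0.182, 0.983, -0.004], [-0.009, -0.002, -1.0]]
contact_force: [0.6, -0.4, -2.0]
gripper_width: 0.719
grip_force: 65.6
```

{"name": "jog_arm", "arguments": {
  "commands": [1,0.01,0.03,0,0,1,0.025,0.078,0,0,1,0.04,0.126,0,0,1,0.056,0.176,0,0,1,0.072,0.226,0,0,1,0.083,0.26,0,0,1,0.0864,0.271,0,0,1,0.0864,0.271,0,0]
}}

```text
time: 12.32
tool_pos: [569.5, -13.0, 212.7]
tool_rot: [[-0.983, 0.182, -0.001], [0.182, 0.983, -0.001], [0.001, -0.001, -1.0]]
contact_force: [0.2, -0.2, -0.5]
gripper_width: 0.719
grip_force: 65.6
```

{"name": "jog_arm", "arguments": {
  "commands": [1,0,0,0.01,0,1,0,0,0.025,0,1,0,0,0.037,0,1,0,0,0.044,0,1,0,0,0.05,0,1,0,0,0.052,0]
}}

```text
time: 13.08
tool_pos: [569.9, -12.8, 161.1]
tool_rot: [[-0.983, 0.182, 0.0], [0.182, 0.983, -0.0], [-0.0, -0.0, -1.0]]
contact_force: [0.8, -1.2, -0.0]
gripper_width: 0.713
grip_force: 65.7
```

{"name": "jog_arm", "arguments": {
  "commands": [1,-0.002,0,0.004,0,1,-0.004,0,0.008,0,1,-0.005,0,0.01,0,1,-0.005,0,0.01,0]
}}

```text
time: 13.58
tool_pos: [574.8, -12.6, 154.4]
tool_rot: [[-0.983, 0.182, 0.001], [0.182, 0.983, 0.001], [-0.001, 0.001, -1.0]]
contact_force: [-7.3, 1.5, 13.5]
gripper_width: 0.716
grip_force: 67.3
```

{"name": "jog_arm", "arguments": {
  "commands": [0,0,0,0,0,0,0,0,0,0,0,0,0,0,0,0,0,0,0,0]
}}

```text
time: 14.08
tool_pos: [574.7, -13.8, 151.0]
tool_rot: [[-0.983, 0.182, -0.0], [0.182, 0.983, -0.0], [0.0, -0.0, -1.0]]
contact_force: [0.0, 1.1, -0.5]
gripper_width: 0.999
grip_force: 0.0
```

```bash
cat > look.py <<'E'
from h import *
import sys
# white roll ring: width of bright annulus in wrist view, and scene view; args: radius mm
f=grab('wrist',sys.argv[2]);s=grab('scene',sys.argv[2]+'s');R=float(sys.argv[1])
print(ctrl.read_state()['tool_pos'])
for h in map(float,sys.argv[3:]):
    C=B+h*a
    p=proj(f,[C-R*Y,C+R*Y,C,C+R*X,C-R*X]).round(0);print(h,'width',p[1,0]-p[0,0],p.tolist(),'scene',proj(s,[C]).round(0).tolist())
E
python3 look.py 32 w4 56 62 68 74; python3 - <<'E'
import sys;sys.argv=['',]
from h import *
f=cv2.imread('pics/w4.png')
hsv=cv2.cvtColor(f,cv2.COLOR_BGR2HSV)
row=f[200:300:15,170:340:4].min(2)
for r in row: print(' '.join('%3d'%v for v in r))
E
```

```text
[574.70591079 -13.74521306 151.12796614]
56.0 width 130.0 [[189.0, 259.0], [319.0, 259.0], [254.0, 259.0], [254.0, 328.0], [254.0, 195.0]] scene [[249.0, 183.0]]
62.0 width 136.0 [[186.0, 259.0], [322.0, 259.0], [254.0, 260.0], [254.0, 331.0], [254.0, 193.0]] scene [[248.0, 182.0]]
68.0 width 142.0 [[183.0, 259.0], [325.0, 259.0], [254.0, 260.0], [254.0, 334.0], [254.0, 190.0]] scene [[247.0, 180.0]]
74.0 width 148.0 [[180.0, 259.0], [328.0, 260.0], [254.0, 260.0], [254.0, 337.0], [254.0, 188.0]] scene [[246.0, 179.0]]
159 164 164 161 126 176 149 145 147 148  51  90  90 100  95  92  93  93  86  90  90  91  90  93  93  89  90  89  92 126 127 103  96  97  98 186 192 188 164 155 166 155 155
161 163 159 162 135 149  56  62  96  94  89  92  87  93  89  26  33  29  24  19  21  25  30  24  19  24  28  30  94  96  90  95  89  97  91  63  62  57  55  58  59  56  57
161 162 164 165 166 144  93  92  90  95  92  94  30  26  24  18  47  40  37  37  42  44  45  40  35  35  42  24  24  29  33  95  95  92  92  95  97 122 146 162 145 146 136
160 159   5   9 152  92  91  89  98  93  99  31  20  19  34  53  53  59  60  62  62  60  53  60  56  33  50  49  42  18  24  31  94  87  99  88  88  92 120 121 114 108 103
165  89  39  40 232  94  92  90  92  83  99  39  34  36  49  52  61  58  72  74  73  75  72  75  72  60  55  51  51  33  27  33  97  94  95  99  91  96 163 156 157 153 156
 84  82  84  73 223 227  90  88  96  85  94  93  95  34  32  30  54  57  65  63  65  66  68  65  61  56  50  35  29  30  94  95  93  85  93  91  88 217 160 155 154 157 159
 52  54  56  57  55 212 224 231 196 173  88  92  84  99  89  94  91  65  93  81  49  32  49  75  91  95  97  89  88  97  90  96  95 100 106 230 223 161 164 161 160 161 159
```

```bash
python3 - <<'E'
import cv2,numpy as np
f=cv2.imread('pics/w4.png').astype(int)
for x in(240,254,270): print(x,[(y,int(f[y,x].min())) for y in range(180,345,4)])
E
```

```text
240 [(180, 61), (184, 62), (188, 89), (192, 95), (196, 91), (200, 89), (204, 97), (208, 52), (212, 30), (216, 26), (220, 24), (224, 24), (228, 45), (232, 36), (236, 50), (240, 51), (244, 60), (248, 58), (252, 62), (256, 64), (260, 65), (264, 61), (268, 62), (272, 65), (276, 65), (280, 31), (284, 23), (288, 27), (292, 97), (296, 84), (300, 93), (304, 94), (308, 89), (312, 95), (316, 234), (320, 235), (324, 231), (328, 234), (332, 161), (336, 28), (340, 29), (344, 53)]
254 [(180, 61), (184, 60), (188, 82), (192, 92), (196, 94), (200, 91), (204, 94), (208, 30), (212, 26), (216, 22), (220, 25), (224, 48), (228, 39), (232, 52), (236, 56), (240, 61), (244, 59), (248, 69), (252, 76), (256, 72), (260, 75), (264, 80), (268, 79), (272, 74), (276, 66), (280, 67), (284, 37), (288, 34), (292, 96), (296, 96), (300, 98), (304, 94), (308, 96), (312, 91), (316, 130), (320, 231), (324, 234), (328, 235), (332, 100), (336, 126), (340, 136), (344, 131)]
270 [(180, 61), (184, 61), (188, 81), (192, 96), (196, 91), (200, 89), (204, 95), (208, 89), (212, 22), (216, 22), (220, 24), (224, 23), (228, 49), (232, 25), (236, 30), (240, 23), (244, 25), (248, 57), (252, 57), (256, 63), (260, 60), (264, 64), (268, 65), (272, 63), (276, 55), (280, 32), (284, 31), (288, 86), (292, 97), (296, 90), (300, 96), (304, 98), (308, 88), (312, 98), (316, 232), (320, 236), (324, 235), (328, 234), (332, 125), (336, 102), (340, 159), (344, 155)]
```

The roll fits a circle of about 128 px at h≈56, so it sits flat on the spacer. Next is the hub.

{"name": "jog_arm", "arguments": {
  "commands": [0,0,0,-0.058,0,0,0.005,-0.01,-0.075,-4,0,0.025,-0.048,-0.07,-10,0,0.045,-0.086,-0.06,-16,0,0.065,-0.124,-0.04,-22,0,0.085,-0.162,-0.02,-28,0,0.1026,-0.192,-0.01,-32,0,0.1026,-0.192,-0.01,-32]
}}

```text
time: 15.18
tool_pos: [436.5, -186.0, 160.5]
tool_rot: [[-0.932, -0.362, -0.002], [-0.362, 0.932, -0.0], [0.002, 0.001, -1.0]]
contact_force: [0.5, 1.1, 0.1]
gripper_width: 0.998
grip_force: 0.0
```

```bash
python3 - <<'E'
from h import *
f=grab('wrist');f=grab('wrist','w5')
st=ctrl.read_state();print(st['tool_pos'],np.round(st['tool_rot'],3).tolist())
hsv=cv2.cvtColor(f['image'],cv2.COLOR_BGR2HSV)
m=cv2.inRange(hsv,(100,120,30),(130,255,255));m[345:]=0
c=max(cv2.findContours(m,0,2)[0],key=cv2.contourArea);h=cv2.convexHull(c);e=cv2.fitEllipse(h);print('hub',np.round(e[0]+e[1],1),onz(f,[e[0]],4))
I=f['image'].astype(int);hm=np.zeros_like(m);cv2.fillPoly(hm,[h],255)
wm=((I.min(2)>110)&(hm>0)).astype(np.uint8);n,l,q,cc=cv2.connectedComponentsWithStats(wm)
for i in range(1,n):
    if q[i,4]>5: print(q[i,4],cc[i].round(1),onz(f,[cc[i]],5).round(1))
x,y=map(int,e[0]);cv2.imwrite('pics/hubc.png',cv2.resize(f['image'][max(y-75,0):y+75,max(x-75,0):x+75],None,fx=3,fy=3))
E
```

```text
[ 439.27279032 -183.55047395  161.60142215] [[-0.931, -0.366, 0.001], [-0.366, 0.931, 0.0], [-0.001, -0.0, -1.0]]
hub [252.8 171.7  80.6  83. ] [[ 437.58147464 -185.96704012    4.        ]]
412 [257.4 176.6] [[ 440.3 -180.2    5. ]]
19 [239.1 172.7] [[ 443.  -197.9    5. ]]
110 [240.3 185.9] [[ 454.9 -192.1    5. ]]
18 [254.7 206.7] [[ 469.9 -171.4    5. ]]
```

View pics/hubc.png

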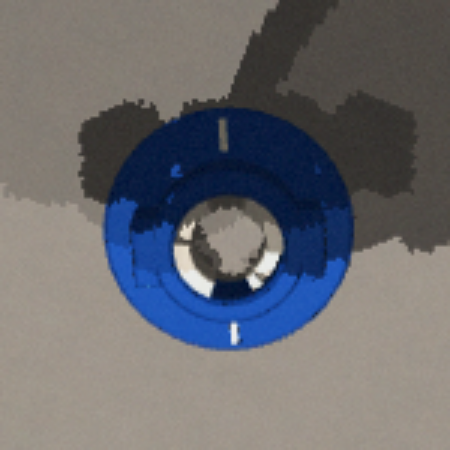

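The crop shows the hub centre at about (229,229), with white marks at (223,134) and (235,333). The lugs are left and right, within about 3.5° of the fingers.

{"name": "jog_arm", "arguments": {
  "commands": [0,0.001,-0.0015,0.05,-3.5,0,0.001,-0.0015,0.1,-3.5,0,0.001,-0.0015,0.14,-3.5,0,0.001,-0.0015,0.155,-3.5,0,0.001,-0.0015,0.155,-3.5,1,0.001,-0.0015,0.155,-3.5,1,0.001,-0.0015,0.155,-3.5,1,0.001,-0.0015,0.155,-3.5]
}}

```text
time: 16.27
tool_pos: [440.4, -186.1, 8.5]
tool_rot: [[-0.906, -0.422, 0.004], [-0.422, 0.906, -0.001], [-0.003, -0.003, -1.0]]
contact_force: [0.4, -0.9, 5.0]
gripper_width: 0.657
grip_force: 64.2
```

{"name": "jog_arm", "arguments": {
  "commands": [1,0,0,0,0,1,0,0,-0.04,8,1,0,0,-0.1,17,1,0,0,-0.16,26,1,0,0,-0.21,35,1,0,0,-0.21,45,1,0,0,-0.21,55,1,0,0,-0.21,65]
}}

```text
time: 17.27
tool_pos: [438.5, -185.6, 217.4]
tool_rot: [[-0.762, 0.647, 0.002], [0.647, 0.762, -0.001], [-0.002, 0.001, -1.0]]
contact_force: [-0.5, 0.5, -1.2]
gripper_width: 0.656
grip_force: 65.0
```

{"name": "jog_arm", "arguments": {
  "commands": [1,0.002,0.025,0,2,1,0.005,0.07,0,5,1,0.008,0.115,0,5,1,0.011,0.16,0,5,1,0.013,0.2,0,5,1,0.0141,0.2148,0,5,1,0.0141,0.2148,0,5,1,0.0141,0.2148,0,5]
}}

```text
time: 18.27
tool_pos: [565.1, -13.9, 216.5]
tool_rot: [[-0.706, 0.709, -0.0], [0.709, 0.706, -0.001], [-0.001, -0.001, -1.0]]
contact_force: [0.5, -0.3, -1.4]
gripper_width: 0.658
grip_force: 65.0
```

```bash
python3 - <<'E'
from h import *
f=grab('wrist','w6')
st=ctrl.read_state();T=np.array(st['tool_pos']);R=np.array(st['tool_rot']);print(T.round(1),np.round(R,3).tolist(),st['contact_force'])
hsv=cv2.cvtColor(f['image'],cv2.COLOR_BGR2HSV)
m=cv2.inRange(hsv,(100,120,30),(130,255,255))
h=cv2.convexHull(cv2.findNonZero(m));e=cv2.fitEllipse(h);print('hub',np.round(e[0]+e[1],1))
x,y,w,hh=cv2.boundingRect(h);print(x,y,w,hh)
# predicted outline of flange centred at TCP, hub bottom 6 below
t=np.linspace(0,2*np.pi,60)
for dz in (3,6):
  P=[T+40*np.cos(u)*R[:,0]+40*np.sin(u)*R[:,1]+[0,0,-dz] for u in t]
  p=proj(f,P);print(p.min(0),p.max(0))
E
```

```text
[565.1 -14.  216.5] [[-0.705, 0.709, -0.0], [0.709, 0.705, -0.001], [-0.001, -0.001, -1.0]] [-0.19998738 -0.33932822 -1.37469715]
hub [254.5 243.6 140.3 154.2]
178 174 155 140
[175.35945599 177.10091345] [333.05944064 317.23849225]
[176.69905213 175.37764422] [331.74271831 313.61849322]
```

{"name": "jog_arm", "arguments": {
  "commands": [1,0.0007,0.002,0.015,0,1,0.0007,0.002,0.03,0,1,0.0007,0.002,0.036,0,1,0.0007,0.002,0.04,0,1,0.0007,0.002,0.043,0,1,0.0007,0.002,0.043,0]
}}

```text
time: 19.08
tool_pos: [571.8, -11.2, 177.4]
tool_rot: [[-0.707, 0.708, 0.013], [0.708, 0.707, -0.002], [-0.011, 0.008, -1.0]]
contact_force: [5.9, -0.6, 9.6]
gripper_width: 0.66
grip_force: 66.2
```

{"name": "jog_arm", "arguments": {
  "commands": [1,-0.002,0.002,0,0,0,-0.002,0.002,0,0,0,-0.002,0.002,0,0,0,-0.002,0.002,0,0,0,-0.002,0.002,0,0]
}}

```text
time: 19.7
tool_pos: [569.1, -9.9, 172.8]
tool_rot: [[-0.707, 0.707, -0.001], [0.707, 0.707, 0.0], [0.001, -0.001, -1.0]]
contact_force: [0.0, -0.2, 0.1]
gripper_width: 1.0
grip_force: 0.0
```

```bash
python3 - <<'E'
from h import *
f=grab('wrist','w7');s=grab('scene','s7');d=grab('side')
st=ctrl.read_state();T=np.array(st['tool_pos']);R=np.array(st['tool_rot']);print(T.round(1))
for q,n in((f,'w'),(s,'s'),(d,'d')):
    hsv=cv2.cvtColor(q['image'],cv2.COLOR_BGR2HSV);m=cv2.inRange(hsv,(100,120,30),(130,255,255))
    if n=='s': m[:150]=0;m[:,:215]=0;m[:,300:]=0;m[230:]=0
    if n=='d': m[:150]=0;m[:,:220]=0;m[:,300:]=0;m[230:]=0
    cs=max(cv2.findContours(m,0,2)[0],key=cv2.contourArea);print(n,cv2.boundingRect(cs))
    t=np.linspace(0,2*np.pi,60)
    for h in(56,67,72):
        P=np.vstack([[B+(h+5)*a+40*np.cos(u)*X+40*np.sin(u)*Y for u in t],[B+(h+22)*a+24*np.cos(u)*X+24*np.sin(u)*Y for u in t]]);p=proj(q,P)
        print('  ',h,p.min(0).round(),(p.max(0)-p.min(0)).round())
c=lambda im,x,y,ww,h,k:cv2.resize(im[y:y+h,x:x+ww],None,fx=k,fy=k,interpolation=cv2.INTER_CUBIC)
cv2.imwrite('pics/r3.png',np.hstack([c(s['image'],210,140,75,90,4),c(d['image'],225,140,75,90,4)]))
E
```

```text
[569.4 -10.  173.2]
w (190, 177, 138, 146)
   56 [188. 178.] [141. 149.]
   67 [178. 175.] [149. 158.]
   72 [174. 173.] [153. 163.]
s (235, 172, 27, 23)
   56 [235. 171.] [27. 23.]
   67 [233. 168.] [27. 23.]
   72 [232. 167.] [27. 23.]
d (261, 187, 10, 5)
   56 [254. 174.] [22. 17.]
   67 [256. 172.] [22. 17.]
   72 [257. 171.] [22. 17.]
```

The hub's outline matches h=56 in both views, so it went over the pin and rests on the roll. I'll measure the hub angle from its white marks.

```bash
cat > ang.py <<'E'
from h import *
import sys
def marks(f,h,r=(26,39)):
    # unwrap flange plane (height h) to polar: brightness of min channel
    th=np.radians(np.arange(0,360,2));best=[]
    rr=np.arange(r[0],r[1],1.0)
    P=np.array([B+h*a+q*(np.cos(t)*X+np.sin(t)*Y) for t in th for q in rr])
    p=proj(f,P).astype(np.float32)
    g=f['image'].astype(np.float32)
    v=cv2.remap(g,p[:,0].reshape(len(th),-1),p[:,1].reshape(len(th),-1),cv2.INTER_LINEAR)
    sat=v[...,2]/(v[...,0]+1)   # red/blue
    return np.degrees(th),np.sort(sat,1)[:,len(rr)//2]
if __name__=='__main__':
    f=grab('wrist');T=ctrl.read_state();print(T['time'],np.round(T['tool_pos'],1))
    t,v=marks(f,float(sys.argv[1]))
    i=np.argsort(-v)[:24];print(sorted((int(round(t[k])),round(float(v[k]),2)) for k in i))
E
python3 ang.py 61
python3 - <<'E'
import sys
from ang import *
E
```

```text
19.9 [569.4 -10.  173.2]
[(54, 0.18), (60, 0.18), (62, 0.18), (66, 0.17), (68, 0.17), (76, 0.17), (78, 0.17), (84, 0.16), (86, 0.17), (90, 0.17), (98, 0.17), (106, 0.17), (154, 0.89), (156, 1.17), (158, 0.74), (176, 0.17), (190, 0.17), (192, 0.17), (236, 0.17), (248, 0.17), (332, 0.28), (334, 1.09), (336, 1.09), (338, 0.42)]
```

The marks at 156° and 335.5° put the hub x at −24.5°, inside the keyway play. I'll turn the fingers to +10°, partly closed to about 70 mm, above the flange.

{"name": "jog_arm", "arguments": {
  "commands": [0,-0.001,-0.0025,-0.002,-10,0,-0.001,-0.0025,-0.002,-20,0,-0.001,-0.0025,-0.002,-30,0,-0.001,-0.0025,-0.002,-40,0.2,-0.001,-0.0025,-0.002,-44.5,0.2,-0.001,-0.0025,-0.002,-44.5,0.2,-0.001,-0.0025,-0.002,-44.5]
}}

```text
time: 20.78
tool_pos: [568.4, -12.5, 175.3]
tool_rot: [[-1.0, 0.01, 0.0], [0.01, 1.0, -0.0], [-0.0, -0.0, -1.0]]
contact_force: [-0.6, -0.3, 0.0]
gripper_width: 0.8
grip_force: 0.0
```

```bash
python3 ang.py 61
```

```text
20.825 [568.4 -12.5 175.3]
[(154, 0.5), (156, 1.15), (158, 0.93), (232, 0.18), (246, 0.19), (248, 0.18), (250, 0.18), (256, 0.18), (260, 0.18), (262, 0.18), (268, 0.2), (270, 0.19), (272, 0.2), (274, 0.19), (276, 0.19), (278, 0.2), (280, 0.2), (282, 0.19), (332, 0.32), (334, 1.06), (336, 1.05), (338, 0.32), (352, 0.18), (356, 0.18)]
```

{"name": "jog_arm", "arguments": {
  "commands": [0.2,-0.002,0,0.004,0,0.2,-0.004,-0.001,0.008,0,0.2,-0.006,-0.001,0.012,0,0.2,-0.008,-0.0015,0.015,0,0.2,-0.008,-0.0015,0.015,0]
}}

```text
time: 21.45
tool_pos: [576.3, -14.0, 160.1]
tool_rot: [[-1.0, 0.009, -0.001], [0.009, 1.0, 0.0], [0.001, 0.0, -1.0]]
contact_force: [-0.9, 0.1, 0.1]
gripper_width: 0.801
grip_force: 0.5
```

{"name": "jog_arm", "arguments": {
  "commands": [0.2,0.005,0.001,0,0,0.2,0.007,0.001,0.002,0,0.2,0.007,0.001,0.004,0,0.2,0.007,0.001,0.006,0,0.2,0.007,0.001,0.006,0]
}}

```text
time: 22.08
tool_pos: [569.9, -13.3, 154.9]
tool_rot: [[-1.0, 0.009, 0.001], [0.009, 1.0, -0.0], [-0.001, -0.0, -1.0]]
contact_force: [-1.0, -1.5, 4.4]
gripper_width: 0.806
grip_force: 1.8
```

{"name": "jog_arm", "arguments": {
  "commands": [0.2,-0.002,0,0.004,0,0.2,-0.004,-0.001,0.008,0,0.2,-0.006,-0.001,0.011,0,0.2,-0.008,-0.001,0.014,0,0.2,-0.008,-0.001,0.014,0]
}}

```text
time: 22.7
tool_pos: [574.7, -15.5, 147.4]
tool_rot: [[-1.0, 0.011, -0.005], [0.011, 1.0, -0.004], [0.005, -0.004, -1.0]]
contact_force: [-24.9, 0.1, 43.0]
gripper_width: 0.802
grip_force: 23.4
```

```bash
python3 ang.py 58; python3 - <<'E'
from h import *
f=grab('wrist')
hsv=cv2.cvtColor(f['image'],cv2.COLOR_BGR2HSV);m=cv2.inRange(hsv,(100,120,30),(130,255,255))
cs=max(cv2.findContours(m,0,2)[0],key=cv2.contourArea);print(cv2.boundingRect(cs))
t=np.linspace(0,2*np.pi,60)
for h in(48,50,53,56):
  p=proj(f,[B+(h+5)*a+40*np.cos(u)*X+40*np.sin(u)*Y for u in t]);print(h,p.min(0).round(),(p.max(0)-p.min(0)).round())
E
```

```text
22.75 [574.8 -15.5 147.4]
[(8, 0.2), (18, 0.2), (22, 0.2), (26, 0.2), (28, 0.2), (86, 0.22), (88, 0.23), (90, 0.23), (96, 0.2), (98, 0.22), (102, 0.21), (104, 0.21), (106, 0.2), (154, 1.0), (156, 1.15), (158, 0.61), (268, 0.2), (280, 0.21), (284, 0.2), (286, 0.2), (290, 0.2), (330, 0.97), (332, 1.04), (334, 0.62)]
(176, 183, 157, 165)
48 [173. 183.] [163. 167.]
50 [173. 182.] [165. 169.]
53 [172. 180.] [169. 172.]
56 [170. 179.] [172. 176.]
```

{"name": "jog_arm", "arguments": {
  "commands": [0.2,0.002,0,-0.003,0,1,0.002,0,-0.003,0,1,0.002,0,-0.003,0,1,0.002,0,-0.003,0,1,0.002,0,-0.003,0]
}}

```text
time: 23.42
tool_pos: [575.7, -13.1, 151.9]
tool_rot: [[-1.0, 0.009, 0.003], [0.009, 1.0, -0.001], [-0.003, -0.001, -1.0]]
contact_force: [-18.7, 3.4, 43.0]
gripper_width: 0.605
grip_force: 85.2
```

```bash
python3 ang.py 55
```

```text
23.475 [575.7 -13.1 151.8]
[(88, 0.96), (90, 1.02), (94, 0.98), (96, 1.0), (98, 1.04), (102, 1.04), (106, 1.02), (152, 1.09), (154, 1.15), (276, 1.04), (278, 1.03), (280, 1.04), (282, 1.05), (284, 1.05), (286, 1.04), (288, 1.05), (290, 1.03), (292, 0.94), (294, 0.99), (296, 0.97), (300, 0.95), (306, 0.97), (328, 1.04), (330, 1.04)]
```

{"name": "jog_arm", "arguments": {
  "commands": [1,0.001,0,-0.002,0,1,0.002,0,-0.004,0,1,0.002,0,-0.004,0]
}}

```text
time: 23.85
tool_pos: [575.2, -12.9, 152.3]
tool_rot: [[-1.0, 0.009, 0.005], [0.009, 1.0, 0.0], [-0.005, 0.001, -1.0]]
contact_force: [-6.1, 2.9, 21.6]
gripper_width: 0.601
grip_force: 86.0
```

```bash
python3 ang.py 56
```

```text
23.9 [575.2 -12.9 152.3]
[(90, 0.94), (94, 0.99), (96, 1.01), (98, 0.99), (100, 1.02), (102, 1.01), (104, 1.05), (106, 0.96), (152, 1.08), (154, 1.15), (278, 1.03), (280, 1.03), (282, 1.03), (284, 1.03), (286, 1.04), (288, 1.05), (290, 0.99), (292, 1.06), (294, 1.04), (296, 0.94), (298, 1.05), (302, 0.95), (328, 1.04), (330, 1.04)]
```

```bash
python3 - <<'E'
from h import *
f=grab('wrist');s=grab('scene');d=grab('side')
c=lambda im,x,y,ww,h,k:cv2.resize(im[y:y+h,x:x+ww],None,fx=k,fy=k,interpolation=cv2.INTER_CUBIC)
print(proj(s,[B+78*a]))
L=np.vstack([c(s['image'],205,145,80,72,3.75),c(d['image'],225,145,80,72,3.75)])
W=c(f['image'],136,164,240,220,2.45)
cv2.imwrite('pics/last.png',np.hstack([L[:539],W[:539,:499]])[:, :799])
E
```

```text
[[245.62490742 177.81213946]]
```

View pics/last.png

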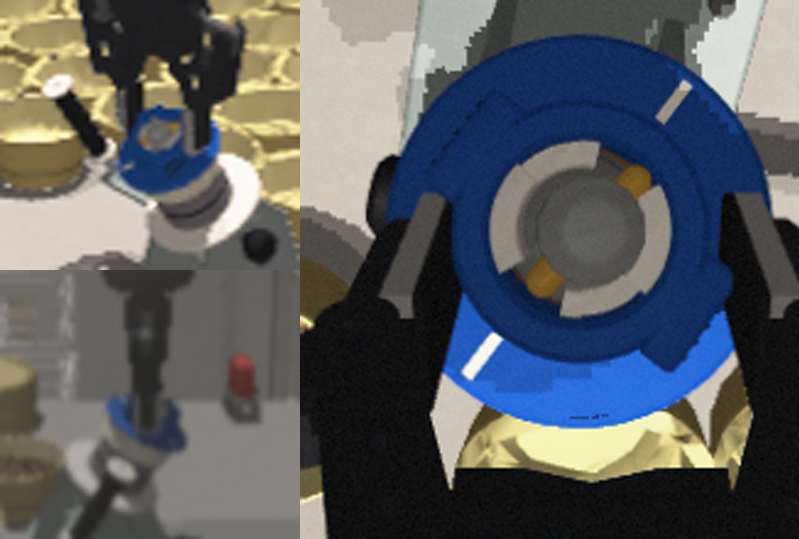

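The wrist view shows the pin in the keyway slots at (632,180) and (547,278). The right pad is on a lug corner, but the left pad touches only the round boss, because the fingers are about 4 mm too far +x. I'll reopen a little, re-centre and close again.

{"name": "jog_arm", "arguments": {
  "commands": [0.29,0,0,-0.002,0,0.29,0.002,0,-0.002,3,0.29,0.0035,0,0,6,0.29,0.0035,0,0,6,0.29,0.0035,0,0,6]
}}

```text
time: 24.68
tool_pos: [571.9, -11.4, 149.6]
tool_rot: [[-0.994, 0.111, 0.005], [0.111, 0.994, 0.003], [-0.005, 0.003, -1.0]]
contact_force: [0.4, 3.1, 9.1]
gripper_width: 0.707
grip_force: 4.3
```

```bash
python3 ang.py 56
```

```text
24.725 [571.9 -11.4 149.6]
[(142, 0.84), (144, 1.16), (146, 0.79), (258, 0.96), (260, 0.84), (262, 0.95), (264, 0.94), (266, 0.94), (268, 1.01), (270, 1.02), (272, 0.94), (274, 0.95), (276, 0.88), (278, 0.91), (280, 0.89), (282, 0.86), (284, 0.87), (286, 0.89), (288, 0.86), (290, 0.88), (292, 0.77), (294, 0.66), (316, 0.93), (318, 1.06)]
```

{"name": "jog_arm", "arguments": {
  "commands": [0.29,0,-0.001,0,6,0.29,0,-0.002,0.001,9,0.29,-0.001,-0.002,0.002,9,0.29,-0.001,-0.002,0.003,9,0.29,-0.001,-0.002,0.003,9]
}}

```text
time: 25.35
tool_pos: [572.3, -12.1, 147.2]
tool_rot: [[-0.964, 0.264, 0.004], [0.264, 0.964, 0.004], [-0.003, 0.005, -1.0]]
contact_force: [-3.0, 5.6, 13.5]
gripper_width: 0.709
grip_force: 7.3
```

```bash
cat >> ang.py <<'E'
    hsv=cv2.cvtColor(f['image'],cv2.COLOR_BGR2HSV);m=cv2.inRange(hsv,(8,150,60),(25,255,255))
    h=float(sys.argv[1])
    c0=proj(f,[B+70*a])[0];yy,xx=np.mgrid[:384,:512];m[(xx-c0[0])**2+(yy-c0[1])**2>45**2]=0
    n,l,q,cc=cv2.connectedComponentsWithStats(m);o=[cc[i] for i in range(1,n) if q[i,4]>15]
    u0=np.array([B+70*a]);
    for p in o:
        O,d=ray(f,[p]);t=((B+70*a-O)@a)/(d[0]@a);P=O+d[0]*t-(B+70*a);print('pin',p.round(),round(float(np.degrees(np.arctan2(P@Y,P@X)))),round(float(np.hypot(P@Y,P@X)),1))
    hs=cv2.inRange(hsv,(100,120,30),(130,255,255));cs=max(cv2.findContours(hs,0,2)[0],key=cv2.contourArea);print('bbox',cv2.boundingRect(cs))
    tt=np.linspace(0,2*np.pi,60)
    for k in(48,50,53,56):
        p=proj(f,[B+(k+5)*a+40*np.cos(u)*X+40*np.sin(u)*Y for u in tt]);print(k,p.min(0).round(),(p.max(0)-p.min(0)).round())
E
python3 ang.py 56
```

```text
25.4 [572.3 -12.1 147.2]
[(74, 0.84), (76, 0.79), (78, 0.78), (84, 0.88), (86, 0.85), (88, 0.84), (138, 1.15), (140, 0.83), (250, 0.97), (254, 0.94), (256, 0.87), (258, 0.87), (260, 0.85), (262, 0.82), (264, 0.86), (266, 0.9), (268, 0.81), (270, 0.92), (272, 0.85), (274, 0.84), (276, 0.79), (280, 0.85), (310, 1.0), (312, 1.06)]
pin [264. 246.] 146 12.1
pin [235. 295.] -36 12.5
bbox (174, 187, 152, 164)
48 [172. 188.] [163. 166.]
50 [170. 188.] [165. 168.]
53 [169. 186.] [168. 172.]
56 [167. 185.] [171. 175.]
```

Friction from the pressed fingertips already turns the hub: it is at −45°, with the pin at −35.5°. I'll keep pressing and roll on.

{"name": "jog_arm", "arguments": {
  "commands": [0.29,0,0,0.002,0,0.29,-0.001,-0.001,0.003,5,0.29,-0.001,-0.001,0.003,10,0.29,-0.001,-0.001,0.003,15,0.29,-0.001,-0.001,0.003,20,0.29,-0.001,-0.001,0.003,20]
}}

```text
time: 26.15
tool_pos: [572.8, -9.9, 149.6]
tool_rot: [[-0.818, 0.575, 0.005], [0.575, 0.818, 0.007], [-0.0, 0.009, -1.0]]
contact_force: [-17.8, 8.0, 40.2]
gripper_width: 0.714
grip_force: 28.7
```

```bash
python3 ang.py 55
```

```text
26.2 [572.9  -9.9 149.6]
[(66, 0.24), (68, 0.26), (118, 1.09), (120, 1.14), (122, 0.37), (234, 0.23), (236, 0.32), (238, 0.49), (240, 0.69), (242, 0.84), (244, 0.81), (246, 0.68), (248, 0.83), (250, 0.83), (252, 0.72), (254, 0.67), (256, 0.69), (258, 0.76), (260, 0.72), (262, 0.72), (264, 0.31), (292, 0.45), (294, 1.05), (296, 1.02)]
pin [250. 244.] 143 12.0
pin [236. 298.] -37 12.5
bbox (174, 185, 153, 163)
48 [176. 188.] [157. 163.]
50 [175. 187.] [159. 165.]
53 [172. 186.] [162. 169.]
56 [170. 185.] [165. 172.]
```

The hub is at −63° with the pin at −37°, so it is on the hump. I'll lift off, roll back and check that it stays.

{"name": "jog_arm", "arguments": {
  "commands": [0.29,0,0,-0.008,0,0.29,0,0,-0.02,-8,0.29,0,0,-0.02,-16,0.29,0,0,-0.02,-24,0.29,0,0,-0.02,-32,0.29,0,0,-0.02,-35,0.29,0,0,-0.02,-35]
}}

```text
time: 27.08
tool_pos: [571.1, -17.2, 160.7]
tool_rot: [[-1.0, 0.009, -0.001], [0.009, 1.0, 0.0], [0.001, 0.0, -1.0]]
contact_force: [0.1, -0.4, 0.1]
gripper_width: 0.711
grip_force: 0.0
```

```bash
python3 ang.py 55
```

```text
27.125 [571.2 -17.3 160.8]
[(78, 0.31), (80, 0.62), (82, 0.81), (84, 0.79), (86, 0.81), (88, 0.77), (90, 0.83), (92, 0.77), (94, 0.93), (96, 0.82), (98, 0.89), (100, 0.95), (102, 0.84), (104, 0.87), (106, 0.63), (108, 0.37), (118, 1.09), (120, 1.12), (122, 0.31), (278, 0.21), (280, 0.21), (290, 0.93), (292, 1.05), (294, 0.92)]
pin [282. 239.] 140 11.8
pin [245. 274.] -38 12.4
bbox (182, 179, 148, 152)
48 [183. 182.] [150. 153.]
50 [183. 181.] [152. 155.]
53 [182. 180.] [155. 158.]
56 [181. 179.] [157. 160.]
```

{"name": "jog_arm", "arguments": {
  "commands": [0.29,-0.001,0.004,0.006,0,0.29,-0.0015,0.004,0.011,0,0.29,-0.002,0.004,0.012,5,0.29,-0.002,0.004,0.012,12,0.29,-0.002,0.004,0.012,19,0.29,-0.002,0.004,0.012,26,0.29,-0.002,0.004,0.012,33,0.29,-0.002,0.004,0.012,36]
}}

```text
time: 28.12
tool_pos: [571.0, -7.3, 150.8]
tool_rot: [[-0.805, 0.593, -0.005], [0.593, 0.806, 0.006], [0.008, 0.002, -1.0]]
contact_force: [-12.6, 7.8, 16.3]
gripper_width: 0.71
grip_force: 10.7
```

```bash
python3 ang.py 55
```

```text
28.175 [571.   -7.2 150.9]
[(68, 0.22), (70, 0.22), (96, 1.11), (98, 1.14), (100, 0.25), (232, 0.32), (234, 0.46), (236, 0.81), (238, 0.58), (240, 0.66), (242, 0.89), (244, 0.8), (246, 0.88), (248, 0.93), (250, 0.76), (252, 0.83), (254, 0.79), (256, 0.75), (258, 0.69), (260, 0.81), (262, 0.49), (272, 0.88), (274, 1.06), (276, 0.86)]
pin [247. 248.] 143 12.0
pin [234. 302.] -36 12.6
bbox (178, 192, 146, 161)
48 [176. 193.] [155. 162.]
50 [175. 193.] [156. 164.]
53 [172. 192.] [159. 167.]
56 [169. 191.] [162. 170.]
```

Relative turn is −47°, so one more stroke.

{"name": "jog_arm", "arguments": {
  "commands": [0.29,0,0,-0.008,0,0.29,0,0,-0.02,-8,0.29,0,0,-0.02,-16,0.29,0,0,-0.02,-24,0.29,0,0,-0.02,-32,0.29,0,0,-0.02,-36,0.29,0,0,-0.02,-36]
}}

```text
time: 29.05
tool_pos: [573.3, -13.1, 168.8]
tool_rot: [[-1.0, 0.009, -0.0], [0.009, 1.0, 0.0], [0.0, 0.0, -1.0]]
contact_force: [0.7, -0.1, 0.8]
gripper_width: 0.706
grip_force: 0.0
```

```bash
python3 ang.py 56
```

```text
29.1 [573.3 -13.1 168.9]
[(88, 0.94), (90, 1.15), (92, 0.76), (250, 0.19), (262, 0.72), (264, 1.16), (266, 1.0), (270, 0.19), (272, 0.19), (276, 0.19), (278, 0.2), (280, 0.22), (282, 0.2), (284, 0.21), (286, 0.2), (288, 0.22), (290, 0.21), (292, 0.2), (294, 0.22), (296, 0.19), (298, 0.19), (346, 0.19), (354, 0.19), (356, 0.19)]
pin [272. 227.] 144 12.2
pin [280. 243.] 100 12.8
pin [237. 261.] -38 12.2
bbox (179, 171, 146, 148)
48 [179. 174.] [145. 147.]
50 [178. 174.] [146. 148.]
53 [177. 172.] [149. 151.]
56 [176. 171.] [151. 153.]
```

The hub snapped round by itself to about −56° relative and rose about 3 mm. That matches h=53, locked. I'll back off, check once more from clear, then hand in.

{"name": "jog_arm", "arguments": {
  "commands": [0.29,0,0,-0.01,0,0,0,0,-0.03,0,0,0,0,-0.06,0,0,0,0,-0.08,0,0,0,0,-0.08,0,0,0,0,-0.08,0]
}}

```text
time: 29.85
tool_pos: [573.0, -13.4, 248.6]
tool_rot: [[-1.0, 0.009, -0.001], [0.009, 1.0, -0.0], [0.001, -0.0, -1.0]]
contact_force: [-0.3, 0.1, 0.3]
gripper_width: 0.998
grip_force: 0.0
```

```bash
python3 ang.py 58; python3 - <<'E'
from h import *
s=grab('scene');q=s
hsv=cv2.cvtColor(q['image'],cv2.COLOR_BGR2HSV);m=cv2.inRange(hsv,(100,120,30),(130,255,255));m[:150]=0;m[:,:215]=0;m[:,300:]=0;m[230:]=0
print(cv2.boundingRect(max(cv2.findContours(m,0,2)[0],key=cv2.contourArea)))
t=np.linspace(0,2*np.pi,60)
for h in(50,53,56):
    P=np.vstack([[B+(h+5)*a+40*np.cos(u)*X+40*np.sin(u)*Y for u in t],[B+(h+22)*a+24*np.cos(u)*X+24*np.sin(u)*Y for u in t]]);p=proj(q,P);print(h,p.min(0).round(1),(p.max(0)-p.min(0)).round(1))
E
```

```text
29.9 [572.8 -13.4 248.3]
[(0, 0.16), (86, 0.16), (88, 0.95), (90, 1.04), (92, 0.55), (94, 0.17), (116, 0.17), (152, 0.17), (160, 0.16), (166, 0.16), (172, 0.16), (182, 0.17), (192, 0.16), (224, 0.16), (226, 0.17), (234, 0.17), (250, 0.17), (252, 0.17), (260, 0.19), (262, 0.74), (264, 1.14), (266, 0.87), (268, 0.19), (324, 0.16)]
pin [267. 182.] 144 12.4
pin [244. 204.] -36 11.9
bbox (203, 146, 103, 101)
48 [202. 149.] [102. 100.]
50 [201. 148.] [103. 101.]
53 [201. 147.] [104. 102.]
56 [201. 145.] [105. 104.]
(236, 172, 26, 23)
50 [235.7 172.1] [27.  22.7]
53 [235.2 171.4] [27.  22.7]
56 [234.7 170.7] [27.  22.7]
```

```bash
python3 -c "
from workcell import ctrl;print(ctrl.sign_off())"
```

```text
the job is handed in; nothing more can be done
None
```

The spacer, roll and hub are on the spindle in the order asked, and the job was handed in at about 30 s. The cameras put the hub about 57° clockwise from the pin and about 53 mm up the spindle, which matches locked, but I did not push-test the lock.

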